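# Unstack the shopping and rotate the spice stock

## Task

Put away the shopping that is piled up on the worktop. First bring the spice jar that stands at the back of the two-place lane forward to the lane's front place, then take the spice jar off the top of the pile and stand it at the back of the lane, behind the old one. Stand the jam jar in the round tray and lay the flat fish tin in the oblong tray, lengthwise along it; leave both jars of spice in the lane, all things upright and let go, and do not knock anything over or push the timer, the garlic or the tomato about.

Things in the scene. Friction and masses are not known exactly. Their poses are not given: they have to be found in the camera images.
- old_jar: old stock: round spice jar, 41 mm diameter, 105 mm high, black cap; stands upright on the back place of the lane at the start. Same shape as new_jar, told apart by where it stands. Origin at the centre of its underside, z up along the jar. 0.08 to 0.15 kg.
- new_jar: new stock: round spice jar, 41 mm diameter, 105 mm high, black cap; stands upright on the lid of the jam jar, on top of the pile, within 4 mm of the middle. Origin at the centre of its underside, z up along the jar. 0.08 to 0.15 kg.
- jam_jar: round glass jam jar, 60 mm diameter, with a flat lid 65 mm in diameter that is fixed to it and makes up its top 12 mm, 100 mm high in all; the lid stands out 2 mm all round, so it is best gripped by the lid, with the palm above it. It stands on the flat tin in the middle of the pile, within 4 mm of the tin's middle. Origin at the centre of its underside, z up. About 0.35 to 0.55 kg.
- flat_tin: flat steel fish tin with round ends and a small ring pull, 110 mm long (its x axis) by 60 mm wide (its y axis) by 38 mm high, flat straight sides; bottom of the pile, lying on the worktop. Origin at the centre of its underside, z up. About 0.16 kg.
- jar_lane: fixed dark wooden lane, 132 mm long (its x axis) by 72 mm wide. Floor 6 mm above the worktop, room inside 60 mm wide and 122 mm long; side walls 16 mm high, front lip 12 mm high, upright board 50 mm high at the back end. Two round cork pads mark the places: front place at x = -30 mm (the end nearer the robot, low lip), back place at x = +30 mm (the end with the upright board). Origin under its centre, at worktop height.
- round_tray: fixed dark wooden round tray for the jam jar, 96 mm outside and 86 mm inside diameter, floor 5 mm and rim 10 mm above the worktop. Origin under its centre, at worktop height.
- oblong_tray: fixed dark wooden oblong tray for the fish tin, 150 mm (its x axis) by 100 mm (its y axis) outside, 140 by 90 mm inside, floor 5 mm and rim 10 mm above the worktop. Origin under its centre, at worktop height.
- timer: bystander: kitchen timer, red top, 63 mm wide and high; loose. Origin at the centre of its underside.
- garlic: bystander: garlic bulb, 60 mm wide, 59 mm high; loose. Origin at the centre of its underside.
- tomato: bystander: tomato, 77 mm wide, 72 mm high; loose. Origin at the centre of its underside.

How it is judged:
By the outcome, as a careful person would: the job done as asked, in the order asked, and still so for the second after the job is handed in, with the robot touching nothing.
It also fails if it takes over 106 s, if anything falls off the work surface, if the arm or the gripper's body presses on something with over 40 N, if the wrist force passes 120 N, or if a joint passes its speed limit or range.

## Robot

A 6-joint arm with a two-finger parallel gripper is mounted at the origin on a cart in front of the work surface, level with it; the furniture and walls round the work are solid. World frame = base frame: x ahead of the robot, y to its left, z up, the work surface at z = 0. Lengths are in m, angles in rad, forces in N, time in s.
With the tool pointing down it reaches from about 0.25 to 0.775 m from the base axis. Payload 4 kg.
Tool frame: the origin (TCP) lies midway between the tips of the shut fingers; the grasp point (between the pads) lies 19 mm behind it; z points along the fingers, y is the direction in which the jaws open and shut (so a half turn about z gives the same grasp; the last joint's range is limited). The gripper opens to 94 mm and grips with 3 to 60 N. Pads are 16 mm wide; open, the fingers measure 119 mm over their backs; the gripper's body (75 mm by 177 mm) begins 78 mm behind the grasp point.
Start: joints at [-1.251, 0.087, 1.371, -0, 1.684, -0.103], TCP at [0.226, -0.502, 0.177] pointing down, gripper open.
Joint ranges: [-3.1, 3.1], [-0.76, 2.03], [0.27, 2.55], [-1.08, 4.22], [0.17, 2.65], [-2.57, 2.57]. Speed limits (rad/s): [2.79, 2.79, 3.14, 3.14, 3.14, 3.14].

## Interface

Orientations are given as [roll, pitch, yaw] about the fixed x, y, z axes, in that order (R = Rz(yaw) Ry(pitch) Rx(roll)).
In Python, from bench import robot, cams gives the robot as it stands.
- The arm moves only by the tool step_arm, never from a script. Its argument "plan" is a list that holds one entry, the list of rows, each a list of 5 numbers: the shift along the world's x, y, z in mm, then the turn about the world's z in rad, then the opening in per cent of the stroke, from 0 (shut) to 100 (fully open). In form: [[[tx, ty, tz, turn, fingers], ...]]. A call has 1 to 8 rows; each row is the pose to reach, as a shift and turn from the pose commanded when the call began; what a row does not reach only later rows make up. A row lasts 1/12 s, in which the tool goes at most 41.7 mm and 7.16 degrees, less where a joint would pass 70% of its speed; a pose out of reach is approached as far as the arm can. A call with a gripper value outside its range is refused whole. The fingers move at their own pace and stop on an object; the grip force is fixed at half the most. Time passes only in rows, so rows that repeat a pose let the fingers close. It gives the time, the measured TCP pose, the force and the opening at its end, in the units of the state.
- robot.get_obs(): the state, without advancing time (a new reading comes with each control period).
- cams.snapshot(name): name is "scene" or "top" or "wrist"; returns a dict with "frame" (400x640x3 uint8, red, green, blue), "camera_matrix" (3x3 intrinsics, pixels), "k1" (the pictures are not rectified: a ray, as slopes to the right and down, at radius r is drawn at 1 + k1 r^2 times it, then the intrinsics apply), "origin" and "attitude" of the camera in the world; the wrist camera has in their place "T_tool_cam" (4x4, takes a point from camera to tool coordinates, whose origin is the TCP and whose axes are the flange's). Camera axes: x right, y down, z forward; pixel columns grow to the right and rows downward; lengths in m; the calibration is good to about 2 mm. A picture is of the moment at which its call begins: read the wrist's pose just before it. There is no depth.
- robot.close_job(): hands the job in, once; it reports no verdict.
The state is a dict: "time": time; "joint_positions": joint angles; "qvel": joint speeds; "joint_torque": joint torques, N m; "tool_pos": TCP position; "ee_rot": TCP orientation; "wrist_force": force on the tool from outside, world axes, zero at the start; "wrist_torque": the same for the moment, N m; "width": finger opening in m.
Only numpy, scipy, OpenCV 4.12 (cv2) and the standard library are available. Lean on these libraries where they do the work, as an engineer would, in place of code of your own. Each camera call takes 0.05 s, during which the arm holds its last target. There are 200 camera calls.

## Working session

There is one attempt and no reset: what is moved stays moved. The work goes in short steps, Python scripts to look and compute and a tool call to move; the robot and the scene stay as the last step left them, time stands still between calls to the robot, and variables do not carry over. Pictures are saved under pics/ and viewed, about 12 in all and at most 16, crops included, and the job is handed in when it is done.

Besides the shell and the picture viewer there is one more tool, called as name(argument=value, ...) on one line, values as JSON. step_arm: Moves the arm, as the interface text tells. Its arguments: {"type":"object","properties":{"plan":{"type":"array"}},"required":["plan"]}

```bash
mkdir -p pics; ls; cat > h.py <<'E'
import numpy as np, cv2
from bench import robot, cams
from scipy.spatial.transform import Rotation as R
def rot(a):
    a=np.array(a,float)
    return a if a.shape==(3,3) else R.from_euler('xyz',a).as_matrix() if a.size==3 else R.from_quat(a).as_matrix()
def snap(n,save=None):
    o=robot.get_obs(); s=cams.snapshot(n)
    if n=='wrist':
        T=np.eye(4);T[:3,:3]=rot(o['ee_rot']);T[:3,3]=o['tool_pos'];T=T@np.array(s['T_tool_cam']);s['o'],s['R']=T[:3,3],T[:3,:3]
    else: s['o'],s['R']=np.array(s['origin']),rot(s['attitude'])
    if save: cv2.imwrite('pics/'+save,cv2.cvtColor(s['frame'],cv2.COLOR_RGB2BGR))
    return s
def ray(s,u,v):
    K=s['camera_matrix']; d=np.array([(u-K[0][2])/K[0][0],(v-K[1][2])/K[1][1]]); p=d.copy()
    for _ in range(20): p=d/(1+s['k1']*(p@p))
    return s['R']@np.array([p[0],p[1],1])
def onz(s,u,v,z):
    r=ray(s,u,v); return s['o']+r*(z-s['o'][2])/r[2]
def proj(s,P):
    c=s['R'].T@(np.array(P)-s['o']); p=c[:2]/c[2]; p=p*(1+s['k1']*(p@p)); K=s['camera_matrix']
    return np.array([K[0][0]*p[0]+K[0][2],K[1][1]*p[1]+K[1][2]])
E
python3 - <<'E'
from h import *
print(robot.get_obs())
for n in('top','scene','wrist'):
    s=snap(n,n+'0.png'); print(n,s['o'],s['R'].round(3).tolist(),s['k1'],s['camera_matrix'], s.get('attitude'))
E
```

```text
pics
{'time': 0.0, 'joint_positions': array([-1.25109394e+00,  8.79518914e-02,  1.37222013e+00, -3.88152700e-05,
        1.68358930e+00, -1.03115106e-01]), 'qvel': array([-0.00136236,  0.00024049,  0.00053383,  0.00087541, -0.00109397,
       -0.00044731]), 'joint_torque': array([-6.92183512e-04, -3.40178168e+01, -3.02432585e+01,  7.17940112e-02,
        3.28671292e-02, -1.90014812e-04]), 'tool_pos': array([ 0.2254681 , -0.50100543,  0.17612325]), 'ee_rot': array([-3.13943154e+00, -1.84852905e-04,  4.22812970e-01]), 'wrist_force': array([-0.93559837,  0.24802535,  1.39658111]), 'wrist_torque': array([-0.04631555, -0.0352824 , -0.00046722]), 'width': 0.09405260607532706}
top [0.32132532 0.03171458 1.2739245 ] [[0.011, -0.977, 0.214], [-1.0, -0.01, 0.006], [-0.004, -0.214, -0.977]] -0.036405995306090976 [[433.62712246   0.         320.54510761]
 [  0.         433.62712246 198.05884557]
 [  0.           0.           1.        ]] [-2.92596523  0.00381416 -1.55972395]
scene [-0.11844229 -1.12202238  0.89570401] [[0.849, -0.283, 0.445], [-0.528, -0.425, 0.736], [-0.019, -0.86, -0.51]] 0.04259180167901337 [[487.11761591   0.         316.4438792 ]
 [  0.         487.11761591 192.99448388]
 [  0.           0.           1.        ]] [-2.106282    0.0193307  -0.55584462]
wrist [ 0.28879894 -0.4741525   0.38406861] [[0.41, -0.885, -0.221], [-0.912, -0.399, -0.097], [-0.002, 0.241, -0.971]] -0.03226716854934709 [[307.58465427   0.         317.59640764]
 [  0.         307.58465427 199.26916647]
 [  0.           0.           1.        ]] None
```

View pics/top0.png

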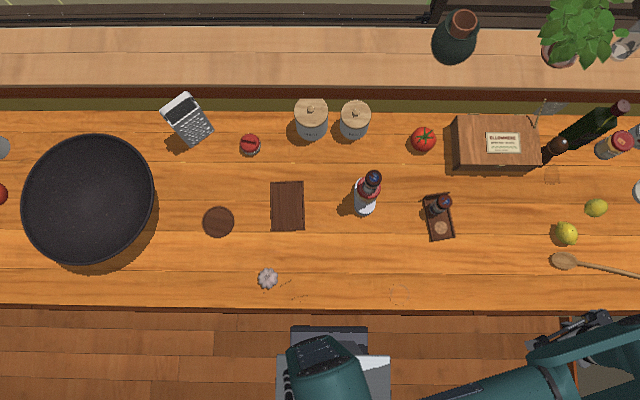

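View pics/scene0.png

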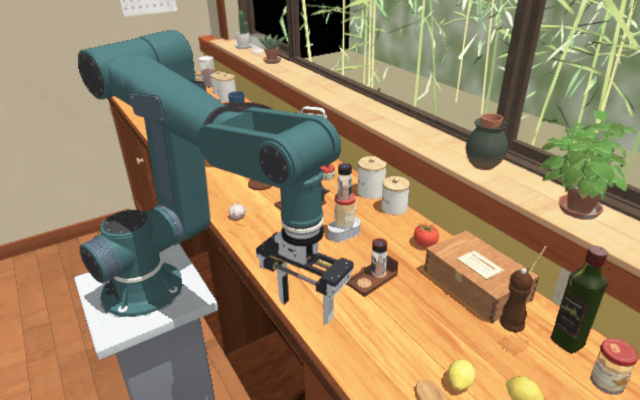

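```bash
python3 - <<'E'
from h import *
s=snap('top'); f=cv2.cvtColor(s['frame'],cv2.COLOR_RGB2BGR)
cv2.imwrite('pics/c1.png',cv2.resize(f[155:255,340:470],None,fx=6,fy=6,interpolation=cv2.INTER_CUBIC))
for n,u,v,z in [('lanecap',445,202,.111),('frontpad',441,228,.007),('pilecap',373,178,.243),('lid',369,190,.138),('timer',250,144,.05),('garlic',268,278,.03),('tomato',423,140,.04)]: print(n,onz(s,u,v,z).round(3))
# dark brown trays by mask
h=cv2.cvtColor(f,cv2.COLOR_BGR2HSV); m=((h[...,2]<110)&(h[...,1]>60)).astype(np.uint8)
for n,(x0,y0,x1,y1) in dict(round=(195,195,242,245),obl=(260,170,312,240)).items():
    mm=np.zeros_like(m); mm[y0:y1,x0:x1]=m[y0:y1,x0:x1]
    c=max(cv2.findContours(mm,0,2)[0],key=cv2.contourArea)
    W=np.array([onz(s,*p[0],.01)[:2] for p in c],np.float32)
    print(n,cv2.minAreaRect(W*1000))
E
```

```text
lanecap [ 0.568 -0.303  0.111]
frontpad [ 0.512 -0.317  0.007]
pilecap [ 0.599 -0.09   0.243]
lid [ 0.594 -0.091  0.138]
timer [0.752 0.251 0.05 ]
garlic [0.361 0.186 0.03 ]
tomato [ 0.773 -0.267  0.04 ]
round ((524.0968017578125, 343.6786804199219), (93.03095245361328, 92.10540771484375), 3.0703117847442627)
obl ((574.0654907226562, 139.37753295898438), (151.52114868164062, 100.71097564697266), 2.0552594661712646)
```

View pics/c1.png

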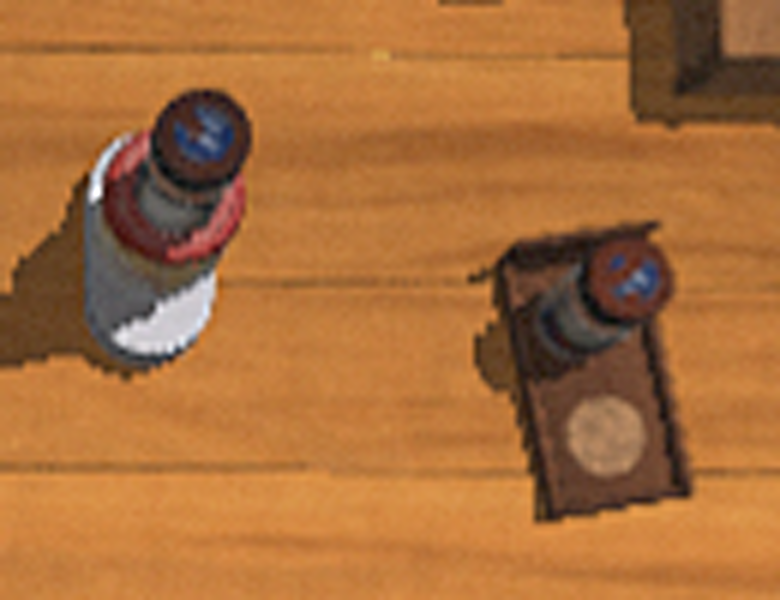

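step_arm(plan=[[[40,22,20,-0.05,100],[80,45,20,-0.1,100],[120,68,20,-0.15,100],[160,91,20,-0.2,100],[200,114,20,-0.257,100],[238,136,20,-0.257,100],[274,156,20,-0.257,100],[300,172,20,-0.257,100]]])

```text
time: 0.87
tool_pos: [0.5133, -0.3364, 0.1971]
ee_rot: [-3.142, 0.0, 0.166]
wrist_force: [1.2, -1.1, 0.2]
width: 0.0942
```

```bash
python3 - <<'E'
from h import *
s=snap('wrist','w1.png'); o=robot.get_obs(); print(o['tool_pos'],o['ee_rot'],o['time'])
s2=snap('top','t1.png')
print([proj(s,p).round() for p in [(.571,-.305,.111),(.512,-.317,.006),(.571,-.305,.006)]])
E
```

```text
[ 0.51963705 -0.330931    0.19606443] [-3.13762388 -0.00527043  0.17407858] 0.9167
[array([293., 131.]), array([302., 176.]), array([300., 129.])]
```

View pics/w1.png

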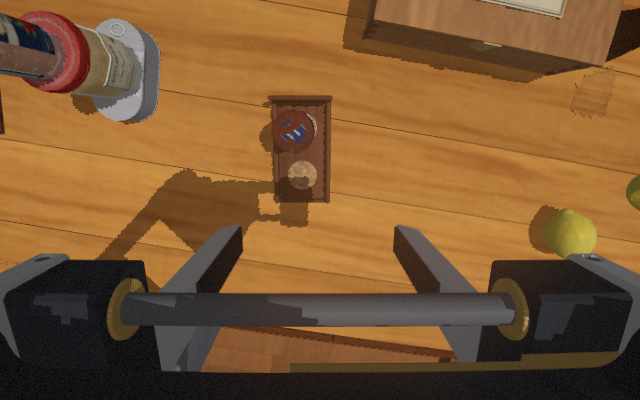

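step_arm(plan=[[[30,15,0,0,100],[45,25,0,0,100],[45,25,-30,0,100],[45,25,-60,0,100],[45,25,-90,0,100],[45,25,-120,0,100],[45,25,-145,0,100],[45,25,-145,0,100]]])

```text
time: 1.63
tool_pos: [0.552, -0.3106, 0.0447]
ee_rot: [-3.132, 0.01, 0.165]
wrist_force: [-1.0, 0.6, -1.5]
width: 0.094
```

step_arm(plan=[[[0,0,0,0,30],[0,0,0,0,30],[0,0,0,0,30],[0,0,0,0,30],[0,0,0,0,30],[0,0,0,0,30],[0,0,0,0,30],[0,0,0,0,30]]])

```text
time: 2.3
tool_pos: [0.5569, -0.3126, 0.0527]
ee_rot: [3.141, -0.0, 0.166]
wrist_force: [-0.1, 0.7, -0.2]
width: 0.0442
```

step_arm(plan=[[[0,0,0,0,80],[0,0,0,0,80],[0,0,0,0,80]]])

```text
time: 2.55
tool_pos: [0.5568, -0.3128, 0.0521]
ee_rot: [3.142, 0.0, 0.166]
wrist_force: [0.8, 0.4, 0.2]
width: 0.0606
```

```bash
python3 - <<'E'
from h import *
s=snap('wrist','w2.png'); 
for i in range(3):
    o=robot.get_obs(); print(o['tool_pos'],o['ee_rot'],o['time'],o['width'])
print([proj(s,p).round() for p in [(.571,-.305,.111),(.512,-.317,.006),(.571,-.305,.006)]])
E
```

```text
[ 0.55682233 -0.31276215  0.05218519] [3.14151626e+00 1.06864764e-04 1.65832532e-01] 2.6 0.06432011017414764
[ 0.55682233 -0.31276215  0.05218519] [3.14151626e+00 1.06864764e-04 1.65832532e-01] 2.6 0.06432011017414764
[ 0.55682233 -0.31276215  0.05218519] [3.14151626e+00 1.06864764e-04 1.65832532e-01] 2.6 0.06432011017414764
[array([305., 231.]), array([313., 255.]), array([310., 189.])]
```

View pics/w2.png

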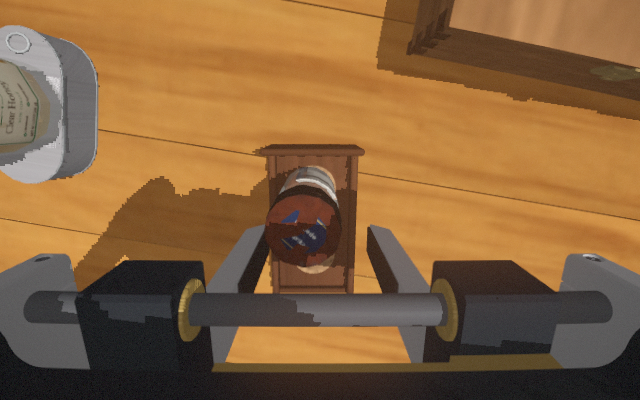

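step_arm(plan=[[[8,4,0,0,80],[15,7,0,0,80],[15,7,0,0,80],[15,7,0,0,25],[15,7,0,0,25],[15,7,0,0,25],[15,7,0,0,25],[15,7,0,0,25]]])

```text
time: 3.27
tool_pos: [0.5717, -0.3058, 0.0523]
ee_rot: [-3.142, 0.0, 0.166]
wrist_force: [-0.9, 0.5, 0.4]
width: 0.0457
```

step_arm(plan=[[[0,0,0,0,25],[0,0,0,0,25],[0,0,0,0,25],[0,0,0,0,25]]])

```text
time: 3.6
tool_pos: [0.5717, -0.3058, 0.0523]
ee_rot: [3.142, 0.0, 0.166]
wrist_force: [-0.8, 1.0, 0.6]
width: 0.0403
```

step_arm(plan=[[[0,0,5,0,25],[0,0,8,0,25],[-12,-2,8,0,25],[-24,-4,8,0,25],[-36,-6,8,0,25],[-48,-8,8,0,25],[-59,-10,8,0,25],[-59,-10,8,0,25]]])

```text
time: 4.27
tool_pos: [0.5112, -0.3163, 0.0607]
ee_rot: [3.141, 0.001, 0.164]
wrist_force: [-0.5, -1.2, -1.7]
width: 0.0403
```

step_arm(plan=[[[0,0,-3,0,25],[0,0,-6,0,25],[0,0,-8,0,25],[0,0,-8,0,25],[0,0,-8,0,60],[0,0,-8,0,60],[0,0,-8,0,60],[0,0,-8,0,60]]])

```text
time: 4.93
tool_pos: [0.513, -0.3158, 0.0523]
ee_rot: [3.141, -0.0, 0.166]
wrist_force: [0.1, 0.3, 0.6]
width: 0.0559
```

step_arm(plan=[[[0,0,25,0,80],[0,0,65,0,90],[0,0,105,0,100],[0,0,145,0,100],[0,0,185,0,100],[0,0,213,0,100],[10,30,213,0,100],[20,55,213,0,100]]])

```text
time: 5.6
tool_pos: [0.5338, -0.2615, 0.2691]
ee_rot: [3.137, -0.005, 0.163]
wrist_force: [0.3, 0.9, -0.4]
width: 0.0937
```

```bash
python3 - <<'E'
from h import *
s=snap('wrist','w3.png'); 
o=robot.get_obs(); print(o['tool_pos'],o['ee_rot'],o['time'],o['width'])
print([proj(s,p).round() for p in [(.6,-.09,.243),(.594,-.091,.138),(.594,-.091,.038),(.513,-.316,.111),(.513,-.316,.006)]])
E
```

```text
[ 0.53540681 -0.25583626  0.26766011] [-3.14063308 -0.00548785  0.17006973] 5.65 0.09379885698929655
[array([100.,  91.]), array([167., 107.]), array([201., 111.]), array([357., 206.]), array([348., 189.])]
```

View pics/w3.png

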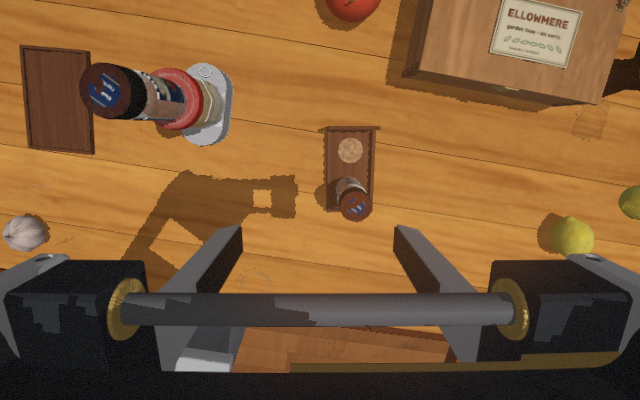

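step_arm(plan=[[[12,30,0,0,100],[24,60,0,0,100],[36,90,0,0,100],[48,120,0,0,100],[60,150,0,0,100],[67,170,0,0,100],[67,170,0,0,100],[67,170,0,0,100]]])

```text
time: 6.32
tool_pos: [0.6, -0.09, 0.265]
ee_rot: [3.141, 0.001, 0.168]
wrist_force: [-0.8, -0.1, -0.1]
width: 0.0943
```

```bash
python3 - <<'E'
from h import *
s=snap('top','t4.png'); o=robot.get_obs(); print(o['tool_pos'],o['ee_rot'],o['time'],o['width'])
E
```

```text
[ 0.59969926 -0.09106882  0.26507978] [3.14088030e+00 7.14820953e-04 1.66216347e-01] 6.3667 0.09373995262672324
```

step_arm(plan=[[[0,0,-20,0,100],[0,0,-40,0,100],[0,0,-60,0,100],[0,0,-75,0,100],[0,0,-80,0,100],[0,0,-80,0,60],[0,0,-80,0,60],[0,0,-80,0,60]]])

```text
time: 7.03
tool_pos: [0.6005, -0.0916, 0.187]
ee_rot: [3.14, -0.003, 0.165]
wrist_force: [0.2, 0.1, -0.2]
width: 0.0775
```

step_arm(plan=[[[0,0,0,0,25],[0,0,0,0,25],[0,0,0,0,25],[0,0,0,0,25],[0,0,0,0,25],[0,0,0,0,25],[0,0,0,0,25],[0,0,0,0,25]]])

```text
time: 7.7
tool_pos: [0.5999, -0.0908, 0.1854]
ee_rot: [3.141, -0.0, 0.166]
wrist_force: [-0.6, -0.1, 0.9]
width: 0.0403
```

step_arm(plan=[[[0,0,10,0,25],[0,0,25,0,25],[-3,-20,25,0,25],[-7,-50,25,0,25],[-11,-80,25,0,25],[-15,-110,25,0,25],[-19,-140,25,0,25],[-23,-170,25,0,25]]])

```text
time: 8.37
tool_pos: [0.5765, -0.262, 0.2107]
ee_rot: [-3.141, 0.0, 0.166]
wrist_force: [1.0, -0.3, -1.0]
width: 0.0402
```

step_arm(plan=[[[-3,-25,0,0,25],[-5,-40,0,0,25],[-5,-45,0,0,25],[-5,-45,0,0,25],[-5,-45,-20,0,25],[-5,-45,-45,0,25],[-5,-45,-70,0,25],[-5,-45,-90,0,25]]])

```text
time: 9.03
tool_pos: [0.572, -0.3032, 0.1187]
ee_rot: [-3.14, 0.001, 0.168]
wrist_force: [-0.2, -0.6, -1.3]
width: 0.0401
```

```bash
python3 - <<'E'
from h import *
s=snap('wrist','w5.png'); o=robot.get_obs(); print(o['tool_pos'],o['ee_rot'],o['time'],o['width'])
E
```

```text
[ 0.56982351 -0.30175385  0.11356655] [-3.13402375  0.00687263  0.16827937] 9.0833 0.04001711666057081
```

View pics/w5.png

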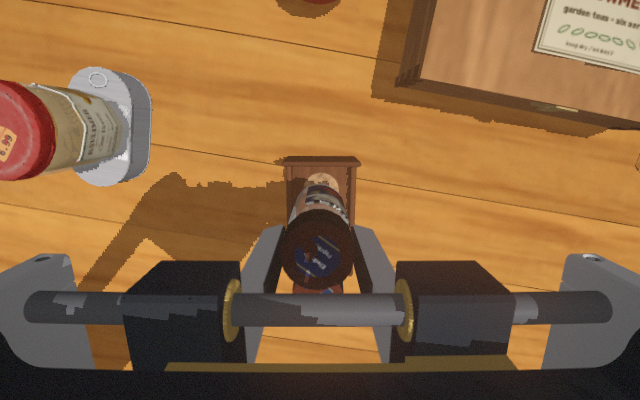

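step_arm(plan=[[[0,0,-20,0,25],[0,0,-35,0,25],[0,0,-48,0,25],[0,0,-58,0,25],[0,0,-63,0,25],[0,0,-66,0,25],[0,0,-66,0,25],[0,0,-66,0,25]]])

```text
time: 9.75
tool_pos: [0.5725, -0.3061, 0.0554]
ee_rot: [3.14, -0.001, 0.166]
wrist_force: [0.4, 0.3, -1.9]
width: 0.04
```

step_arm(plan=[[[0,0,-1,0,25],[0,0,-1,0,25],[0,0,-1,0,25]]])

```text
time: 10.0
tool_pos: [0.5724, -0.3063, 0.0543]
ee_rot: [3.14, -0.002, 0.166]
wrist_force: [-0.5, -0.5, 0.4]
width: 0.0403
```

step_arm(plan=[[[0,0,-1,0,25],[0,0,-1,0,25],[0,0,-1,0,25]]])

```text
time: 10.25
tool_pos: [0.5726, -0.3063, 0.0542]
ee_rot: [3.14, -0.002, 0.166]
wrist_force: [-0.3, -0.0, 5.2]
width: 0.0402
```

Contact (5 N up). Release and rise.

step_arm(plan=[[[0,0,0,0,60],[0,0,0,0,60],[0,0,0,0,60],[0,0,0,0,60],[0,0,20,0,60],[0,0,55,0,80],[0,0,95,0,100],[0,0,135,0,100]]])

```text
time: 10.92
tool_pos: [0.571, -0.3052, 0.1872]
ee_rot: [-3.139, 0.003, 0.166]
wrist_force: [0.3, -0.3, 0.9]
width: 0.073
```

```bash
python3 - <<'E'
from h import *
s=snap('wrist','w6.png'); o=robot.get_obs(); print(o['tool_pos'],o['ee_rot'],o['time'],o['width'])
t=snap('top'); f=cv2.cvtColor(t['frame'],cv2.COLOR_RGB2BGR)
cv2.imwrite('pics/c6.png',cv2.resize(f[155:255,340:470],None,fx=6,fy=6,interpolation=cv2.INTER_CUBIC))
# jam lid: red mask in both views
for n,q,w in (('wrist',s,(0,400,0,260)),('top',t,(160,230,345,395))):
    h=cv2.cvtColor(q['frame'],cv2.COLOR_RGB2HSV); m=np.zeros(h.shape[:2],np.uint8)
    a,b,c,d=w; m[a:b,c:d]=(((h[...,0]<8)|(h[...,0]>172))&(h[...,1]>130)&(h[...,2]>70))[a:b,c:d]
    c=max(cv2.findContours(m,0,2)[0],key=cv2.contourArea)
    hull=cv2.convexHull(c)
    W=np.array([onz(q,*p[0],.138)[:2]*1000 for p in hull],np.float32)
    print(n,cv2.boundingRect(c),cv2.minEnclosingCircle(W))
E
```

```text
[ 0.5746982  -0.30764351  0.19895879] [ 3.13129494 -0.01111254  0.16584077] 10.9667 0.07715564806826924
wrist (36, 88, 81, 77) ((604.3126831054688, -96.6857681274414), 34.85825729370117)
top (357, 176, 24, 23) ((602.1973876953125, -90.26953125), 32.415767669677734)
```

View pics/w6.png

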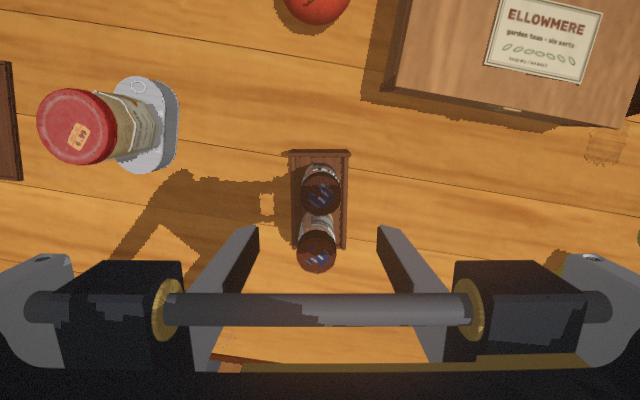

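step_arm(plan=[[[4,30,0,0,100],[8,60,0,0,100],[12,90,0,0,100],[16,120,0,0,100],[20,150,0,0,100],[25,180,0,0,100],[29,208,0,0,100],[30,216,0,0,100]]])

```text
time: 11.68
tool_pos: [0.6019, -0.0856, 0.1866]
ee_rot: [-3.139, 0.0, 0.17]
wrist_force: [0.3, -0.2, 0.9]
width: 0.0942
```

step_arm(plan=[[[0,0,0,0,100],[0,0,0,0,100]]])

```text
time: 11.85
tool_pos: [0.6016, -0.0901, 0.1867]
ee_rot: [3.141, 0.001, 0.166]
wrist_force: [-0.0, -0.7, 0.9]
width: 0.0941
```

```bash
python3 - <<'E'
from h import *
s=snap('wrist','w7.png'); o=robot.get_obs(); print(o['tool_pos'],o['ee_rot'],o['time'],o['width'])
print(proj(s,(.602,-.09,.138)),[proj(s,(.602+.0325*a,-.09+.0325*b,.138)).round() for a,b in((1,0),(-1,0),(0,1),(0,-1))])
E
```

```text
[ 0.60159041 -0.09085331  0.1868074 ] [3.14086463e+00 9.61466817e-04 1.65002214e-01] 11.9 0.09406402784378458
[316.22004792 204.79224421] [array([323., 168.]), array([310., 240.]), array([279., 199.]), array([353., 211.])]
```

View pics/w7.png

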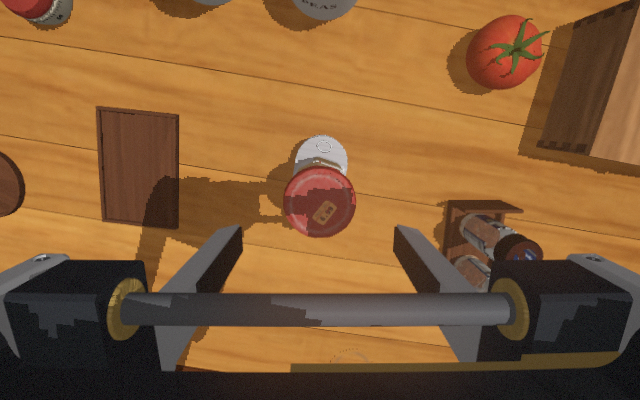

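step_arm(plan=[[[2,-2,-15,0,100],[2,-2,-30,0,100],[2,-2,-45,0,100],[2,-2,-60,0,100],[2,-2,-70,0,100],[2,-2,-75,0,100],[2,-2,-75,0,80],[2,-2,-75,0,50]]])

```text
time: 12.57
tool_pos: [0.6039, -0.0925, 0.1126]
ee_rot: [3.141, -0.0, 0.165]
wrist_force: [-0.2, 1.0, -0.4]
width: 0.0843
```

step_arm(plan=[[[0,0,0,0,50],[0,0,0,0,50],[0,0,0,0,50],[0,0,0,0,50],[0,0,0,0,50],[0,0,0,0,50],[0,0,0,0,50]]])

```text
time: 13.15
tool_pos: [0.6039, -0.0917, 0.1124]
ee_rot: [3.141, -0.0, 0.166]
wrist_force: [-0.2, -1.4, -0.2]
width: 0.047
```

```bash
python3 - <<'E'
from h import *
s=snap('wrist','w8.png'); o=robot.get_obs(); print(o['tool_pos'],o['wrist_force'],o['time'],o['width'])
s=snap('scene'); f=cv2.cvtColor(s['frame'],cv2.COLOR_RGB2BGR)[110:310,240:480]; g=cv2.cvtColor(snap('wrist')['frame'],cv2.COLOR_RGB2BGR)[80:330,160:480]
f=cv2.resize(f,(540,450));g=cv2.resize(g,(0,0),fx=.8,fy=.8)
c=np.zeros((450,800,3),np.uint8);c[:,:540]=f;c[:200,544:800]=g;cv2.imwrite('pics/c8.png',c)
E
```

```text
[ 0.60383313 -0.09173059  0.11230928] [ 0.55489295 -0.80172045  0.82267356] 13.2 0.04731762378690458
```

View pics/c8.png

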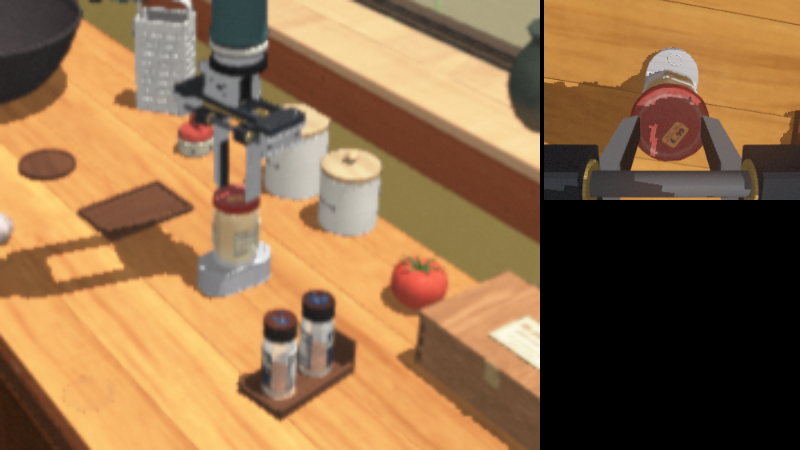

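```bash
python3 - <<'E'
from h import *
f=cv2.imread('pics/w8.png'); cv2.imwrite('pics/c9.png',cv2.resize(f[120:320,200:440],None,fx=3,fy=3,interpolation=cv2.INTER_CUBIC))
s=snap('wrist')
for P in [(.602,-.09,.138),(.602,-.09,.126),(.6039,-.0917,.112)]+[tuple(np.array([.6039,-.0917,z])+k*.0236*np.array([np.sin(.166),-np.cos(.166),0])) for z in (.112,.131) for k in(1,-1)]: print(P,((proj(s,P)-[200,120])*3).round())
E
```

```text
(0.602, -0.09, 0.138) [338. 355.]
(0.602, -0.09, 0.126) [339. 335.]
(0.6039, -0.0917, 0.112) [348. 309.]
(np.float64(0.6077996325425042), np.float64(-0.11497558519207288), np.float64(0.112)) [448. 309.]
(np.float64(0.6000003674574957), np.float64(-0.06842441480792713), np.float64(0.112)) [249. 309.]
(np.float64(0.6077996325425042), np.float64(-0.11497558519207288), np.float64(0.131)) [456. 336.]
(np.float64(0.6000003674574957), np.float64(-0.06842441480792713), np.float64(0.131)) [239. 336.]
```

View pics/c9.png

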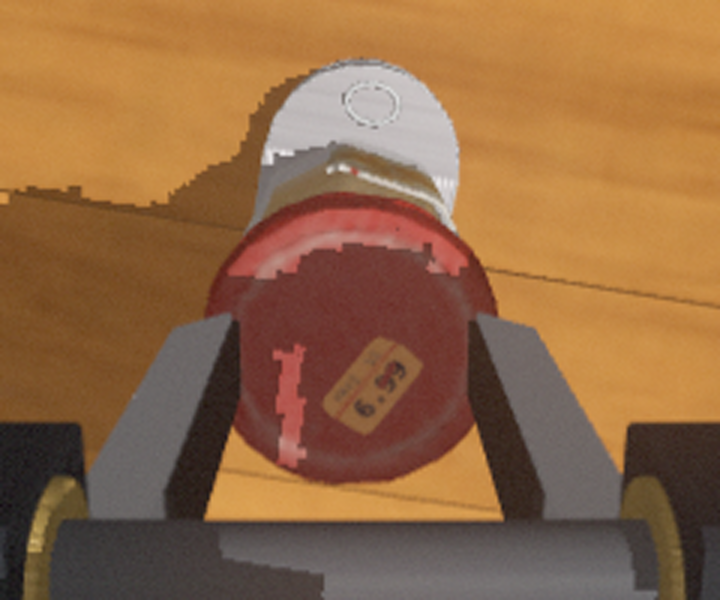

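```bash
python3 - <<'E'
from h import *
s=snap('scene'); print(snap('wrist')['T_tool_cam'])
for z in (.112,.122,.132,.142,.15): print(z,[((proj(s,np.array([.6039,-.0917,z])+k*.0236*np.array([np.sin(.166),-np.cos(.166),0]))-[240,110])*2.25).round() for k in(-1,1)])
for z in (.138,.126,0.038): print('lid',z,((proj(s,(.603,-.092,z))-[240,110])*2.25).round())
f=cv2.cvtColor(s['frame'],cv2.COLOR_RGB2BGR)[160:250,310:380]
cv2.imwrite('pics/c10.png',cv2.resize(f,None,fx=6,fy=6,interpolation=cv2.INTER_CUBIC))
E
```

```text
[[-2.25769574e-05 -9.70466117e-01 -2.41237465e-01  6.91132046e-02]
 [ 9.99999934e-01  6.54866596e-05 -3.57032189e-04  1.18158279e-03]
 [ 3.62285478e-04 -2.41237457e-01  9.70466052e-01 -2.07829848e-01]
 [ 0.00000000e+00  0.00000000e+00  0.00000000e+00  1.00000000e+00]]
0.112 [array([223., 204.]), array([247., 217.])]
0.122 [array([223., 197.]), array([247., 211.])]
0.132 [array([223., 191.]), array([248., 204.])]
0.142 [array([223., 185.]), array([248., 198.])]
0.15 [array([223., 179.]), array([248., 193.])]
lid 0.138 [235. 194.]
lid 0.126 [235. 202.]
lid 0.038 [234. 256.]
```

View pics/c10.png

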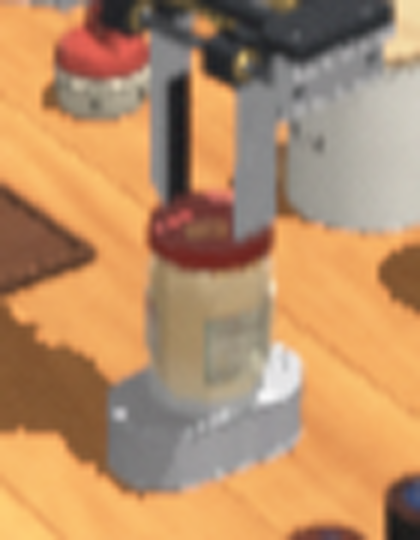

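```bash
python3 - <<'E'
from h import *
s=snap('wrist'); p=np.array([.60159,-.09085,.1868]); Rm=rot([3.14086,.00096,.166])
s['o']=Rm@np.array(s['T_tool_cam'])[:3,3]+p; s['R']=Rm@np.array(s['T_tool_cam'])[:3,:3]
for dz in (0,.015,.03):
    s['o'][2]=0; s['o']=Rm@np.array(s['T_tool_cam'])[:3,3]+p+[0,0,dz]
    P=[onz(s,u,v,.01)[:2] for u,v in((97,107),(180,114),(178,229),(104,220))]
    print(dz,[round(1000*np.linalg.norm(P[i]-P[i-1])) for i in range(4)],np.mean(P,0).round(3))
o=robot.get_obs(); print(o['joint_positions'],o['tool_pos'])
E
```

```text
0 [145, 103, 149, 100] [0.576 0.134]
0.015 [151, 107, 155, 104] [0.572 0.142]
0.03 [157, 111, 160, 107] [0.569 0.15 ]
[-2.43553734e-01  2.42214822e-01  1.32204070e+00 -8.48600559e-05
  1.57745914e+00  1.16141676e+00] [ 0.60379075 -0.09174578  0.11222952]
```

step_arm(plan=[[[0,0,10,0,60],[0,0,20,0,90],[0,0,25,0,100],[0,0,25,0,100],[0,0,25,0,100],[2,-1,25,0,100],[2,-1,25,0,100],[2,-1,25,0,100]]])

```text
time: 14.17
tool_pos: [0.6056, -0.0928, 0.1366]
ee_rot: [-3.141, 0.001, 0.166]
wrist_force: [-0.0, -0.2, -0.5]
width: 0.0934
```

step_arm(plan=[[[0,0,-10,0,100],[0,0,-20,0,100],[0,0,-30,0,100],[0,0,-37,0,100],[0,0,-44,0,100],[0,0,-49,0,100],[0,0,-49,0,100]]])

```text
time: 14.75
tool_pos: [0.6048, -0.0925, 0.0863]
ee_rot: [-3.14, 0.003, 0.166]
wrist_force: [-0.0, 0.0, 0.1]
width: 0.094
```

step_arm(plan=[[[0,0,0,0,55],[0,0,0,0,55],[0,0,0,0,55],[0,0,0,0,55],[0,0,0,0,55],[0,0,0,0,55],[0,0,0,0,55],[0,0,0,0,55]]])

```text
time: 15.42
tool_pos: [0.6061, -0.0923, 0.089]
ee_rot: [-3.141, -0.001, 0.166]
wrist_force: [-0.8, 2.1, 3.1]
width: 0.0639
```

step_arm(plan=[[[0,0,4,0,55],[0,0,12,0,55],[0,0,25,0,55],[0,0,40,0,55],[0,0,50,0,55],[0,0,55,0,55],[0,0,55,0,55]]])

```text
time: 16.0
tool_pos: [0.6069, -0.0932, 0.1456]
ee_rot: [3.14, -0.003, 0.166]
wrist_force: [0.3, -0.6, -5.4]
width: 0.0637
```

```bash
python3 - <<'E'
from h import *
s=snap('wrist','w11.png'); o=robot.get_obs(); print(o['tool_pos'],o['wrist_force'],o['time'],o['width'])
t=snap('scene')
f=cv2.cvtColor(t['frame'],cv2.COLOR_RGB2BGR)[140:260,290:390]; g=cv2.cvtColor(s['frame'],cv2.COLOR_RGB2BGR)[0:330,60:460]
c=np.zeros((400,740,3),np.uint8);c[:400,:333]=cv2.resize(f,(333,400));c[:330,336:736]=g;cv2.imwrite('pics/c11.png',c)
E
```

```text
[ 0.60628415 -0.09300538  0.1441415 ] [ 1.11017902 -0.02207259 -5.17452278] 16.05 0.06390947363604325
```

View pics/c11.png

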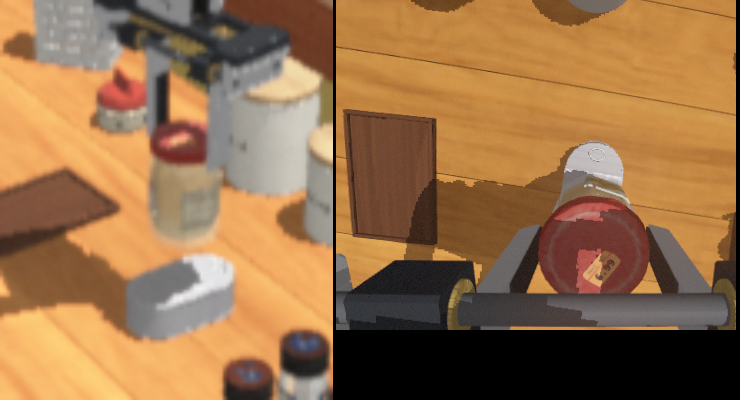

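step_arm(plan=[[[-4,20,0,0,55],[-9,48,0,0,55],[-14,76,0,0,55],[-19,104,0,0,55],[-24,132,0,0,55],[-29,160,0,0,55],[-34,185,0,0,55],[-38,200,0,0,55]]])

```text
time: 16.77
tool_pos: [0.5663, 0.1101, 0.1419]
ee_rot: [-3.14, 0.003, 0.168]
wrist_force: [-0.7, 0.1, -5.3]
width: 0.0639
```

step_arm(plan=[[[-4,20,0,0,55],[-9,48,0,0,55],[-14,76,0,0,55],[-19,104,0,0,55],[-24,132,0,0,55],[-28,152,0,0,55],[-30,165,0,0,55],[-30,165,0,0,55]]])

```text
time: 17.43
tool_pos: [0.5365, 0.2747, 0.142]
ee_rot: [-3.141, 0.002, 0.169]
wrist_force: [-0.0, 0.2, -5.7]
width: 0.0635
```

```bash
python3 - <<'E'
from h import *
s=snap('wrist'); o=robot.get_obs(); print(o['tool_pos'],o['ee_rot'],o['wrist_force'],o['time'],o['width'])
for n,s,z in(('wrist',s,.01),):
    f=s['frame']; h=cv2.cvtColor(f,cv2.COLOR_RGB2HSV)
    u0,v0=proj(s,(.524,.344,.01)); print(u0,v0)
    t=[proj(s,(.524+.048*np.cos(a),.344+.048*np.sin(a),.01)).round().astype(int) for a in np.linspace(0,6.28,40)]
    g=cv2.cvtColor(f,cv2.COLOR_RGB2BGR).copy(); cv2.polylines(g,[np.array(t)],True,(0,255,0),1)
    cv2.imwrite('pics/w12.png',g)
t=snap('top');f=cv2.cvtColor(t['frame'],cv2.COLOR_RGB2BGR)
E
```

```text
[0.53717808 0.27262004 0.1421905 ] [3.14025798e+00 1.80256443e-03 1.67695167e-01] [-0.19155976 -1.47765574 -4.71212194] 17.4833 0.06377360388464318
254.34297174770614 186.33263112026805
```

View pics/w12.png

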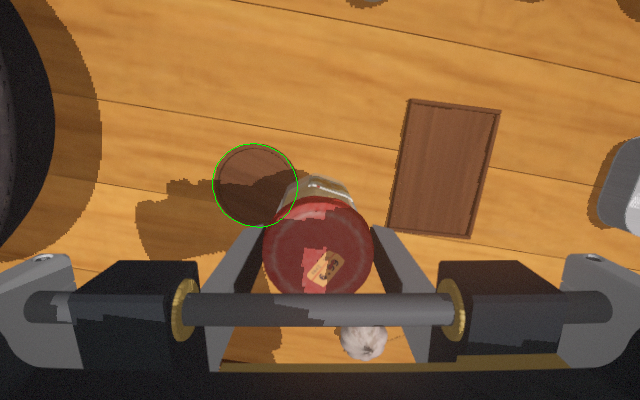

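step_arm(plan=[[[-4,20,0,0,55],[-9,48,0,0,55],[-12,66,0,0,55],[-13,71,0,0,55],[-13,71,0,0,55],[-13,71,-15,0,55],[-13,71,-35,0,55],[-13,71,-50,0,55]]])

```text
time: 18.2
tool_pos: [0.5256, 0.3407, 0.0924]
ee_rot: [3.14, 0.0, 0.163]
wrist_force: [0.2, 0.1, -5.2]
width: 0.0638
```

step_arm(plan=[[[0,0,-10,0,55],[0,0,-18,0,55],[0,0,-24,0,55],[0,0,-29,0,55],[0,0,-32,0,55],[0,0,-32,0,55],[0,0,-32,0,55]]])

```text
time: 18.78
tool_pos: [0.5252, 0.3434, 0.0618]
ee_rot: [-3.142, -0.001, 0.166]
wrist_force: [0.9, 0.3, -5.2]
width: 0.0639
```

step_arm(plan=[[[0,0,-2,0,55],[0,0,-4,0,55],[0,0,-4,0,55],[0,0,-4,0,55]]])

```text
time: 19.12
tool_pos: [0.5247, 0.3433, 0.0572]
ee_rot: [3.141, 0.0, 0.166]
wrist_force: [0.6, -0.7, -5.1]
width: 0.0636
```

step_arm(plan=[[[0,0,-1,0,55],[0,0,-2,0,55],[0,0,-2,0,55],[0,0,-2,0,55]]])

```text
time: 19.45
tool_pos: [0.5252, 0.3434, 0.056]
ee_rot: [-3.141, -0.001, 0.166]
wrist_force: [-0.4, -0.5, -2.4]
width: 0.0639
```

step_arm(plan=[[[0,0,0,0,85],[0,0,0,0,85],[0,0,0,0,85],[0,0,0,0,85],[0,0,15,0,85],[0,0,45,0,85],[0,0,85,0,85],[0,0,125,0,85]]])

```text
time: 20.12
tool_pos: [0.5241, 0.3428, 0.1807]
ee_rot: [3.141, 0.002, 0.166]
wrist_force: [0.5, 0.6, -0.1]
width: 0.0796
```

step_arm(plan=[[[5,-30,10,0,85],[11,-70,10,0,85],[17,-110,10,0,85],[23,-150,10,0,85],[29,-190,10,0,85],[35,-230,10,0,85],[41,-270,10,0,85],[47,-310,10,0,85]]])

```text
time: 20.78
tool_pos: [0.5719, 0.0313, 0.191]
ee_rot: [3.141, -0.001, 0.166]
wrist_force: [0.1, -0.1, 0.3]
width: 0.0799
```

step_arm(plan=[[[5,-30,-10,0,85],[5,-60,-20,0,85],[5,-80,-30,0,85],[5,-80,-30,0,85],[5,-80,-30,0,85]]])

```text
time: 21.2
tool_pos: [0.5764, -0.0475, 0.1598]
ee_rot: [-3.141, 0.001, 0.164]
wrist_force: [0.1, -0.6, 0.4]
width: 0.0799
```

```bash
python3 - <<'E'
from h import *
s=snap('wrist','w13.png'); o=robot.get_obs(); print(o['tool_pos'],o['ee_rot'],o['wrist_force'],o['time'],o['width'])
h=cv2.cvtColor(s['frame'],cv2.COLOR_RGB2HSV)
m=((h[...,1]<60)&(h[...,2]>90)).astype(np.uint8); m[225:]=0
for c in sorted(cv2.findContours(m,0,2)[0],key=cv2.contourArea)[-3:]:
    W=np.array([onz(s,*p[0],.038)[:2]*1000 for p in c],np.float32)
    print(cv2.contourArea(c),cv2.boundingRect(c),cv2.minAreaRect(W))
print(proj(s,(.603,-.092,.038)))
E
```

```text
[ 0.57691099 -0.04655388  0.16060195] [-3.14102634e+00 -4.25522727e-04  1.65232532e-01] [ 0.63919694 -1.48659987  0.76148315] 21.25 0.07986433566421852
121.0 (0, 166, 8, 33) ((524.4410400390625, 303.36090087890625), (8.32097339630127, 38.009857177734375), 85.02198028564453)
128.0 (0, 155, 20, 22) ((546.8794555664062, 293.390625), (27.240890502929688, 9.571927070617676), 37.85404586791992)
5041.0 (328, 120, 66, 100) ((602.160888671875, -89.92520141601562), (63.2952995300293, 109.89081573486328), 89.47943878173828)
[361.35827113 170.59790915]
```

step_arm(plan=[[[10,-20,0,-0.1,95],[20,-36,0,-0.174,95],[25,-43,0,-0.174,95],[25,-43,-25,-0.174,95],[25,-43,-60,-0.174,95],[25,-43,-95,-0.174,95],[25,-43,-120,-0.174,95],[25,-43,-120,-0.174,95]]])

```text
time: 21.92
tool_pos: [0.5973, -0.087, 0.0338]
ee_rot: [-3.138, 0.012, -0.005]
wrist_force: [-0.3, 0.4, -1.0]
width: 0.0888
```

step_arm(plan=[[[0,0,-10,0,95],[0,0,-20,0,95],[0,0,-28,0,95],[0,0,-34,0,95],[0,0,-34,0,95],[0,0,-34,0,95]]])

```text
time: 22.42
tool_pos: [0.6021, -0.0898, 0.0066]
ee_rot: [3.141, -0.0, -0.008]
wrist_force: [-0.2, -0.1, 0.6]
width: 0.0892
```

```bash
python3 - <<'E'
from h import *
s=snap('wrist'); t=snap('scene'); o=robot.get_obs(); print(o['tool_pos'],o['ee_rot'],o['wrist_force'],o['time'],o['width'])
f=cv2.cvtColor(t['frame'],cv2.COLOR_RGB2BGR)[160:260,290:390]; g=cv2.cvtColor(s['frame'],cv2.COLOR_RGB2BGR)[70:330,130:510]
c=np.zeros((400,785,3),np.uint8);c[:400,:400]=cv2.resize(f,(400,400));c[:260,404:784]=g;cv2.imwrite('pics/c14.png',c)
E
```

```text
[ 0.6024574  -0.08998076  0.00717672] [ 3.14117734e+00 -1.47558758e-03 -8.28284039e-03] [-0.08523572  0.74597938 -0.14843752] 22.5167 0.08942416423642965
```

View pics/c14.png

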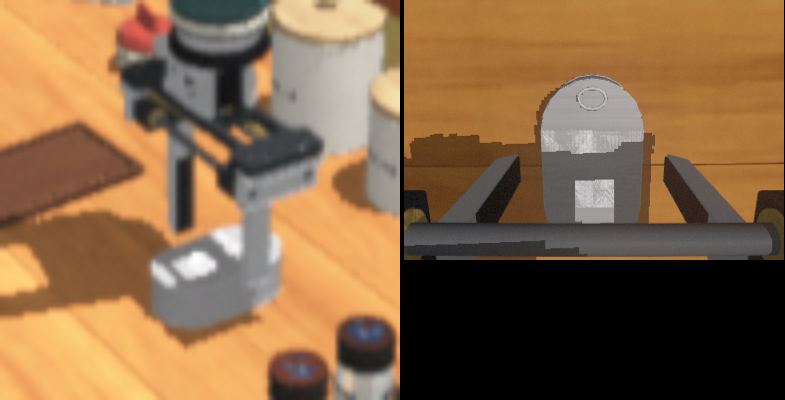

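```bash
python3 - <<'E'
from h import *
t=snap('scene')
for z in (.007,.015,.025,.035,.045): print(z,[((proj(t,(.602,-.09+y,z))-[290,160])*4).round() for y in(.051,-.051)])
E
```

```text
0.007 [array([177., 256.]), array([251., 319.])]
0.015 [array([177., 248.]), array([251., 310.])]
0.025 [array([177., 238.]), array([252., 300.])]
0.035 [array([177., 227.]), array([252., 289.])]
0.045 [array([177., 217.]), array([252., 278.])]
```

step_arm(plan=[[[0,0,-5,0,95],[0,0,-10,0,95],[0,0,-10,0,95],[0,0,-10,0,95]]])

```text
time: 22.9
tool_pos: [0.6012, -0.0896, -0.0045]
ee_rot: [-3.141, 0.002, -0.008]
wrist_force: [-0.3, -0.3, 0.6]
width: 0.0891
```

step_arm(plan=[[[0,0,-6,0,95],[0,0,-12,0,95],[0,0,-12,0,95],[0,0,-12,0,95]]])

```text
time: 23.23
tool_pos: [0.6012, -0.0896, -0.0167]
ee_rot: [-3.141, 0.002, -0.008]
wrist_force: [0.0, -0.3, 0.1]
width: 0.0891
```

step_arm(plan=[[[0,0,0,0,50],[0,0,0,0,50],[0,0,0,0,50],[0,0,0,0,50],[0,0,0,0,50],[0,0,0,0,50],[0,0,0,0,50],[0,0,0,0,50]]])

```text
time: 23.9
tool_pos: [0.602, -0.0898, -0.0154]
ee_rot: [3.141, -0.0, -0.008]
wrist_force: [-1.0, -0.6, 0.9]
width: 0.0595
```

step_arm(plan=[[[0,0,6,0,50],[0,0,25,0,50],[0,0,45,0,50],[-3,25,50,0.04,50],[-7,60,50,0.04,50],[-11,95,50,0.04,50],[-15,130,50,0.04,50],[-19,165,50,0.04,50]]])

```text
time: 24.57
tool_pos: [0.5821, 0.0766, 0.0343]
ee_rot: [-3.142, 0.001, 0.031]
wrist_force: [1.6, 0.7, -0.9]
width: 0.0596
```

step_arm(plan=[[[-4,30,0,0,50],[-7,55,0,0,50],[-8,63,0,0,50],[-8,63,0,0,50],[-8,63,-12,0,50],[-8,63,-24,0,50],[-8,63,-32,0,50],[-8,63,-32,0,50]]])

```text
time: 25.23
tool_pos: [0.5723, 0.1364, -0.0017]
ee_rot: [3.14, 0.007, 0.03]
wrist_force: [-0.4, -0.9, -2.6]
width: 0.0593
```

```bash
python3 - <<'E'
from h import *
s=snap('wrist'); o=robot.get_obs(); print(o['tool_pos'],o['ee_rot'],o['wrist_force'],o['time'],o['width'])
g=cv2.cvtColor(s['frame'],cv2.COLOR_RGB2BGR)
tr=[proj(s,np.append(np.array([.575,.138])+R.from_euler('z',.036).as_matrix()[:2,:2]@[a*.075,b*.05],.01)).round().astype(int) for a,b in((1,1),(1,-1),(-1,-1),(-1,1))]
cv2.polylines(g,[np.array(tr)],True,(0,255,0),1); cv2.imwrite('pics/w15.png',g)
E
```

```text
[ 5.73092154e-01  1.36704236e-01 -3.77118417e-04] [3.14075746 0.00508115 0.0299649 ] [ 0.41282135  0.09626646 -2.32288631] 25.2833 0.059961506517496675
```

View pics/w15.png

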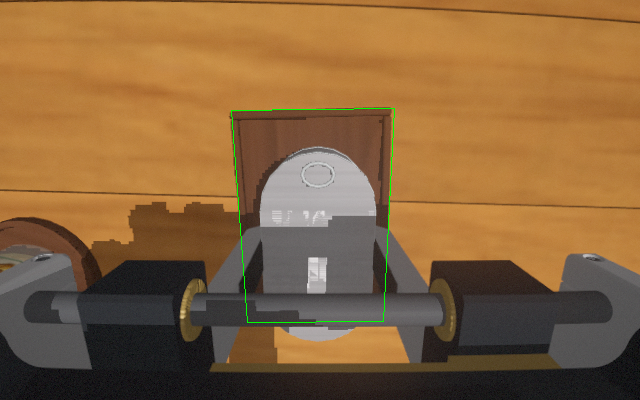

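step_arm(plan=[[[0,0,-3,0,50],[0,0,-6,0,50],[0,0,-8,0,50],[0,0,-8,0,50]]])

```text
time: 25.62
tool_pos: [0.5747, 0.1381, -0.006]
ee_rot: [3.141, 0.0, 0.032]
wrist_force: [0.7, 0.6, -2.4]
width: 0.0601
```

step_arm(plan=[[[0,0,-1,0,50],[0,0,-2,0,50],[0,0,-2,0,50]]])

```text
time: 25.87
tool_pos: [0.5749, 0.1383, -0.0077]
ee_rot: [3.142, -0.0, 0.032]
wrist_force: [0.3, 0.6, -1.5]
width: 0.0595
```

step_arm(plan=[[[0,0,-1,0,50],[0,0,-2,0,50],[0,0,-2,0,50]]])

```text
time: 26.12
tool_pos: [0.5747, 0.1382, -0.0099]
ee_rot: [3.141, 0.0, 0.032]
wrist_force: [-0.4, 0.1, -1.3]
width: 0.0597
```

step_arm(plan=[[[0,0,-1,0,50],[0,0,-1,0,50]]])

```text
time: 26.28
tool_pos: [0.575, 0.1383, -0.0105]
ee_rot: [3.142, -0.0, 0.032]
wrist_force: [-0.0, 0.9, -0.7]
width: 0.0598
```

step_arm(plan=[[[0,0,-1,0,50],[0,0,-1,0,75],[0,0,-1,0,75],[0,0,-1,0,75],[0,0,-1,0,75],[0,0,20,0,75],[0,0,55,0,75],[0,0,95,0,75]]])

```text
time: 26.95
tool_pos: [0.5725, 0.1379, 0.0822]
ee_rot: [3.141, 0.007, 0.032]
wrist_force: [1.0, -0.4, -0.7]
width: 0.0703
```

step_arm(plan=[[[0,0,40,0,75],[0,0,80,0,75],[-20,-30,110,0,75],[-50,-50,120,0,75],[-80,-80,120,0,75],[-110,-100,120,0,75],[-120,-110,120,0,75],[-120,-110,120,0,75]]])

```text
time: 27.62
tool_pos: [0.4534, 0.0267, 0.2051]
ee_rot: [3.141, -0.002, 0.029]
wrist_force: [0.3, 0.2, 0.4]
width: 0.0708
```

```bash
python3 - <<'E'
from h import *
o=robot.get_obs(); print(o['tool_pos'],o['wrist_force'],o['time'],o['width'])
t=snap('top'); s=snap('scene')
f=cv2.cvtColor(t['frame'],cv2.COLOR_RGB2BGR)[110:300,180:480]; g=cv2.cvtColor(s['frame'],cv2.COLOR_RGB2BGR)[130:310,200:460]
c=np.zeros((600,800,3),np.uint8);c[:342,:540]=cv2.resize(f,(540,342));c[345:600,:368]=cv2.resize(g,(368,255));c[345:600,372:740]=cv2.resize(cv2.cvtColor(snap('wrist')['frame'],cv2.COLOR_RGB2BGR),(368,255));cv2.imwrite('pics/c16.png',c)
b=cv2.imread('pics/top0.png').astype(int); n=cv2.cvtColor(t['frame'],cv2.COLOR_RGB2BGR).astype(int)
for k,(u,v) in dict(timer=(250,144),garlic=(268,278),tomato=(423,140)).items(): print(k,np.abs(b-n)[v-14:v+14,u-14:u+14].mean().round(2))
h=cv2.cvtColor(t['frame'],cv2.COLOR_RGB2HSV)
red=((h[...,0]<8)|(h[...,0]>172))&(h[...,1]>130)&(h[...,2]>70)
m=np.zeros(h.shape[:2],np.uint8); m[180:245,185:250]=red[180:245,185:250]
c=max(cv2.findContours(m,0,2)[0],key=cv2.contourArea); W=np.array([onz(t,*p[0],.105)[:2]*1000 for p in c],np.float32); print('lid',cv2.minEnclosingCircle(W))
m[:]=0; m[165:240,262:312]=((h[...,1]<70)&(h[...,2]>90))[165:240,262:312]
c=max(cv2.findContours(m,0,2)[0],key=cv2.contourArea); W=np.array([onz(t,*p[0],.043)[:2]*1000 for p in c],np.float32); print('tin',cv2.minAreaRect(W))
E
```

```text
[0.45342896 0.02671656 0.20507858] [0.34550842 0.23120396 0.40264851] 27.6167 0.07076653404280477
timer 5.03
garlic 49.11
tomato 4.94
lid ((522.1024169921875, 341.87347412109375), 32.37590026855469)
tin ((578.416015625, 153.0390625), (37.88595962524414, 110.73182678222656), 83.18144226074219)
```

step_arm(plan=[[[-10,-40,20,0,75],[-20,-80,20,0,75],[-35,-120,20,0,75],[-50,-160,20,0,75],[-70,-200,20,0,75],[-90,-240,20,0,75],[-110,-280,20,0,75],[-120,-320,20,0,75]]])

```text
time: 28.43
tool_pos: [0.339, -0.28, 0.2242]
ee_rot: [-3.141, -0.0, 0.033]
wrist_force: [1.3, -0.0, -0.1]
width: 0.0705
```

step_arm(plan=[[[-20,-40,0,0,75],[-40,-80,0,0,75],[-60,-120,0,0,75],[-60,-150,0,0,75],[-60,-150,0,0,75],[-60,-150,0,0,75]]])

```text
time: 28.93
tool_pos: [0.2795, -0.4299, 0.222]
ee_rot: [-3.138, 0.001, 0.03]
wrist_force: [-0.0, -0.7, 0.1]
width: 0.0704
```

```bash
python3 - <<'E'
from h import *
o=robot.get_obs(); print(o['tool_pos'],o['wrist_force'],o['time'])
t=snap('top','t17.png'); s=snap('scene','s17.png')
b=cv2.imread('pics/top0.png').astype(int); n=cv2.cvtColor(t['frame'],cv2.COLOR_RGB2BGR).astype(int)
for k,(u,v) in dict(timer=(250,144),garlic=(268,278),tomato=(423,140)).items(): print(k,np.abs(b-n)[v-14:v+14,u-14:u+14].mean().round(2))
h=cv2.cvtColor(t['frame'],cv2.COLOR_RGB2HSV)
red=((h[...,0]<8)|(h[...,0]>172))&(h[...,1]>130)&(h[...,2]>70)
def big(mask,x0,y0,x1,y1):
    m=np.zeros(h.shape[:2],np.uint8); m[y0:y1,x0:x1]=mask[y0:y1,x0:x1]; return max(cv2.findContours(m,0,2)[0],key=cv2.contourArea)
W=lambda c,z:np.array([onz(t,*p[0],z)[:2]*1000 for p in c],np.float32)
print('lid',cv2.minEnclosingCircle(W(big(red,185,180,250,245),.105)))
print('tin',cv2.minAreaRect(W(big((h[...,1]<70)&(h[...,2]>60),262,165,312,240),.043)))
# garlic centroid before/after
for im in (b,n):
    hh=cv2.cvtColor(im.astype(np.uint8),cv2.COLOR_BGR2HSV); m=((hh[...,1]<70)&(hh[...,2]>100))[262:296,250:286]; print('garlic',np.argwhere(m).mean(0),m.sum())
# caps: dark blobs near the expected pixels
for P in ((.513,-.316,.111),(.572,-.306,.111)):
    u,v=proj(t,P).round().astype(int); print('cap exp',u,v, 'mean colour',n[v-2:v+3,u-2:u+3].mean((0,1)).round())
    hh=h[v-9:v+10,u-9:u+10]; m=(((hh[...,0]>95)&(hh[...,0]<130)&(hh[...,1]>60))); q=np.argwhere(m)
    if len(q): c=q.mean(0)+[v-9,u-9]; print(' blue label at',c, onz(t,c[1],c[0],.111).round(3),len(q))
E
```

```text
[ 0.27946608 -0.42992044  0.22204324] [-0.04529481 -0.67159208  0.07396715] 28.9333
timer 3.11
garlic 2.7
tomato 3.47
lid ((521.8167114257812, 341.758056640625), 32.57849884033203)
tin ((574.2205200195312, 138.11215209960938), (115.62168884277344, 61.258663177490234), 1.2966899871826172)
garlic [15.65979381 17.62886598] 291
garlic [15.60824742 17.61168385] 291
cap exp 451 222 mean colour [97. 78. 80.]
 blue label at [221.84210526 451.05263158] [ 0.513 -0.317  0.111] 19
cap exp 446 201 mean colour [98. 73. 69.]
 blue label at [200.32432432 446.78378378] [ 0.573 -0.308  0.111] 37
```

```bash
python3 -c "
from bench import robot
print(robot.close_job())"
```

```text
the job is handed in; nothing more can be done
None
```

The shopping is put away and I handed the job in at about 29 s. I brought the old spice jar to the front of the lane first. Then I stood the new jar behind it, put the jam jar in the round tray and laid the fish tin lengthwise in the oblong tray.

**Final checks (by measurement only, from the top camera after backing the arm off):**

| Item | Measured x, y (mm) | Target x, y (mm) |
|---|---|---|
| Old spice jar (cap) | 513, -317 | 512, -317 (front place) |
| New spice jar (cap) | 573, -308 | about 572, -306 (back place) |
| Jam jar lid | 522, 342 | 524, 344 (tray centre) |
| Fish tin | 574, 138, about 1° round | 575, 138, about 2° round (tray) |

- **Bystanders:** the garlic's position in the picture is unchanged to within 0.1 pixel. The areas round the timer and tomato show no visible change.
- **Arm:** it touches nothing, and the highest force I read in any report was about 6 N.

**What went wrong or disagreed:**
- **Old jar:** the first close began 14 mm short, because the arm had lagged its command. I reopened, corrected the position and gripped again.
- **Jam jar:** the first close missed, just above the lid. The pictures showed the open fingertips about 28 mm higher than the reported tool point, so I lowered the later grips to suit.
- **Last picture:** the picture limit was used up, so I could not look at the finished scene. An earlier garlic check also failed, most likely because the arm blocked the view. It passed once the arm was clear.

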